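# Fit and lock the last leg of an upturned breakfast tray

### The job

Fit the fourth leg of the breakfast tray that lies upside down on the worktop: take the loose leg standing beside it and slide it, bare end down, into the empty leg tube until the ring mark round the leg is level with the tube's rim. Keep hold of it there, and with the same hand turn about the leg so that a finger sweeps that tube's cam lever round to its closed stop. Finish still gripping the leg at its mark with the lever fully closed, and leave the mug, salt shaker and teaspoon where they are.

Things in the scene. Friction and masses are not known exactly. Their poses are not given: they have to be found in the camera images.
- tray: Wooden breakfast tray lying upside down, 220 (x) x 350 (y) mm; does not move. Origin: centre of its footprint on the worktop. Four upright leg tubes stand on it at x = +-65, y = +-110 mm (its frame, each turned as the tray); which one is empty varies. The other three hold legs at their marks, levers closed, tops 196 mm above the worktop.
- leg: Loose tray leg: round aluminium tube 22 mm in diameter, 140 mm long, about 0.12 kg, standing upright on its bare, chamfered end. Origin: centre of that lower end, z up the leg. Dark ring mark, 3 mm wide, 72 mm above the bare end; the top 10 mm is a black rubber foot, 24.4 mm in diameter. Grip the bare metal 30 to 36 mm above the mark.
- leg_mark (a point): Centre of the leg at its ring mark, 72 mm above its bare end.
- tube_rim (a point): Centre of the mouth of the empty leg tube, at rim height (128 mm above the worktop); axes as the tray's. Vertical bore 23.6 mm wide (0.8 mm clear all round the leg), flared over the top 4 mm; rim 30 mm across outside. A leg let go at its mark would drop 14 mm to the bottom.
- cam_lever (a joint): Cam lever of the empty tube, rad: 0 open (its fin points along the tray's -x), 0.9 closed against its stop; starts at 0 to 0.15. Closes counter-clockwise seen from above, about a vertical axis 4 mm from the tube's axis towards the tray's +x. Stays where it is left. Needs about 2 N at the fin, up to 5 N as its eccentric cam bites the leg.
- lever_fin (a point): Point on the mid plane of the lever's upright thumb fin, 42.5 mm from the lever's axis, 15 mm above the rim. The fin is a plate 7 mm thick, radial from the lever's axis, 20.5 to 46 mm from it, standing up to 30 mm above the rim. Come down with the line of the fingers 60 degrees clockwise of it, then turn counter-clockwise about the leg, about 1.2 to 1.4 rad in all.
- mug: Bystander: cream mug, 78 x 109 x 101 mm. Origin: centre of its underside.
- salt_shaker: Bystander: salt shaker, 44 mm in diameter, 90 mm tall. Origin: centre of its underside.
- teaspoon: Bystander: steel teaspoon lying flat, 130 x 26 x 11 mm. Origin: centre of its underside.
There are look-alikes about, which are no part of the job. There is more than one size of the leg; the job needs the middle-sized.

How it is judged:
By the outcome, as a careful person would: the job done as asked, in the order asked, and still so for the second after the job is handed in, while the arm keeps its last pose, push and grip.
It also fails if it takes over 48 s, if anything falls off the work surface, if the arm or the gripper's body presses on something with over 40 N, if the wrist force passes 120 N, or if a joint passes its speed limit or range.

### The arm

A 7-joint arm with a two-finger parallel gripper is mounted at the origin on a cart in front of the work surface, level with it; the furniture and walls round the work are solid. World frame = base frame: x ahead of the robot, y to its left, z up, the work surface at z = 0. Lengths are in m, angles in rad, forces in N, time in s.
With the tool pointing down it reaches from about 0.425 to 0.925 m from the base axis. Payload 6.8 kg.
Tool frame: the origin (TCP) lies midway between the tips of the shut fingers; the grasp point (between the pads) lies 19 mm behind it; z points along the fingers, y is the line along which they close (so a half turn about z gives the same grasp; the last joint's range is limited). The gripper opens to 85 mm and grips with 20 to 120 N. Pads are 22 mm wide; open, the fingers measure 114 mm over their backs; the gripper's body (76 mm by 85 mm) begins 54 mm behind the grasp point. The pads swing forward as they close: fully open they stand 13 mm farther back than shut.
Start: joints at [-1.396, 0.477, 0.022, 1.555, -0.011, 1.109, -0.083], TCP at [0.188, 0.648, 0.231] pointing down, gripper open.
Joint ranges: [-2.96, 2.96], [-0.34, 2.1], [-1.41, 1.46], [0.24, 2.44], [-1.37, 4.51], [0.17, 1.92], [-2.96, 2.96]. Speed limits (rad/s): [2.39, 2.39, 3.14, 3.14, 3.14, 3.14, 3.14].

### API

Orientations are given as a rotation vector (axis times angle).
In Python, from plant import robot, viewer, finder gives the robot as it stands.
- The arm moves only by the tool play_rows, never from a script. Its argument "deltas" is a list that holds one entry, the list of rows, each a list of 5 numbers: the shift along the world's x, y, z in m, then the turn about the world's z in rad, then the opening in per cent of the stroke, from 0 (shut) to 100 (fully open). A call has 1 to 12 rows; each row is the pose to reach, as a shift and turn from the pose commanded when the call began; what a row does not reach only later rows make up. A row lasts 1/12 s, in which the tool goes at most 41.7 mm and 7.16 degrees, less where a joint would pass 70% of its speed; a pose out of reach is approached as far as the arm can. A call with a gripper value outside its range is refused whole. The fingers move at their own pace and stop on an object; "squeeze" is the grip in N (left out, the last holds). Time passes only in rows, so rows that repeat a pose let the fingers close. It gives the time, the measured TCP pose, the force, the opening and the grip force at its end, in the units of the state.
- robot.get_state(): the state, without advancing time (a new reading comes with each control period).
- viewer.read_camera(name): name is "scene" or "top"; returns a dict with "pixels" (480x640x3 uint8, red, green, blue), "intrinsics" (3x3 intrinsics, pixels), "rvec" (rotation vector, rad) and "tvec" (3), from world to camera coordinates, as OpenCV has them. Camera axes: x right, y down, z forward; pixel columns grow to the right and rows downward; lengths in m; the calibration is good to about 2 mm. A picture is of the moment at which its call begins. There is no depth.
- robot.job_done(): hands the job in; it is judged then, once.
Trained networks look in the newest picture that a camera, given by its name, has taken for a name from the list of things; names that differ only in an ending like _2 or _b are one class to them, and where a whole thing is asked for, a point or a joint stands for the part that bears it (a point fixed in the world has none). Each returns a list of dicts, best first, with "p" (0 to 1); they miss things now and then, are a little off and sometimes report something else, mostly with a low value. They report only what shows in the picture. A call takes as long as a camera call. They do not tell look-alikes from the thing itself.
- finder.look_for(camera, query): "at" ([x, y, z] in m, in world coordinates, good to about 4 mm: the middle of the surface that is visible of it).
The state is a dict: "t": time; "joint_positions": joint angles; "qvel": joint speeds; "effort": joint torques, N m; "eef_pos": TCP position; "tcp_rot": TCP orientation; "wrist_force": force on the tool from outside, world axes, zero at the start; "wrist_torque": the same for the moment, N m; "width": finger opening in m; "grip_force": force on a finger pad.
Only numpy, scipy, OpenCV 4.12 (cv2) and the standard library are available. Lean on these libraries where they do the work, as an engineer would, in place of code of your own. Each camera call takes 0.05 s, during which the arm holds its last target. There are 200 camera calls.

## Working session

There is one attempt and no reset: what is moved stays moved. The work goes in short steps, Python scripts to look and compute and a tool call to move; the robot and the scene stay as the last step left them, time stands still between calls to the robot, and variables do not carry over. Pictures are saved under pics/ and viewed, at most 12 in all, crops included, and the job is handed in when it is done.

Besides the shell and the picture viewer there is one more tool, called after ">>>" as a command line: name --argument value ..., lists and objects as JSON in quotes. play_rows: Moves the arm, as the interface text tells. Its arguments: {"type":"object","properties":{"deltas":{"type":"array"},"squeeze":{"type":"number"}},"required":["deltas"]}

```bash
mkdir -p pics; ls
cat > h.py <<'E'
import numpy as np, cv2
from plant import robot, viewer, finder
def cam(n,f=None):
    c=viewer.read_camera(n)
    if f: cv2.imwrite('pics/'+f,c['pixels'][:,:,::-1])
    return c
def proj(c,P):
    return cv2.projectPoints(np.array(P,float).reshape(-1,1,3),np.array(c['rvec']),np.array(c['tvec']),np.array(c['intrinsics']),None)[0].reshape(-1,2)
def ray(c,uv,z):
    R=cv2.Rodrigues(np.array(c['rvec'],float))[0];o=-R.T@np.array(c['tvec'])
    d=R.T@np.linalg.solve(np.array(c['intrinsics']),[uv[0],uv[1],1]);return o+d*(z-o[2])/d[2]
E
python3 - <<'E'
from h import *
np.set_printoptions(precision=4,suppress=True)
for n in ['top','scene']:
    c=cam(n,n+'0.png'); R=cv2.Rodrigues(np.array(c['rvec'],float))[0]; print(n,-R.T@np.array(c['tvec']))
    for q in ['tray','leg','leg_mark','tube_rim','cam_lever','lever_fin','mug','salt_shaker','teaspoon']:
        for d in finder.look_for(n,q)[:6]: print(q,round(d['p'],2),np.array(d['at']),proj(c,d['at']).round()[0])
s=robot.get_state();print(s)
E
```

```text
pics
top [0.4042 0.0907 1.394 ]
tray 0.56 [0.6225 0.4096 0.0035] [194. 185.]
leg 0.76 [0.4339 0.2126 0.1856] [266. 257.]
leg 0.73 [0.4725 0.2729 0.1368] [242. 241.]
leg 0.6 [0.5162 0.3242 0.1026] [221. 223.]
leg_mark 0.63 [0.4342 0.2143 0.1924] [265. 257.]
leg_mark 0.47 [0.479  0.2731 0.1392] [241. 238.]
tube_rim 0.57 [ 0.5979 -0.2157  0.1203] [454. 181.]
cam_lever 0.6 [ 0.59   -0.2151  0.1204] [454. 184.]
lever_fin 0.78 [ 0.59   -0.2173  0.1205] [455. 184.]
mug 0.76 [0.6179 0.2102 0.0313] [272. 183.]
mug 0.58 [ 0.6007 -0.217   0.1206] [455. 180.]
salt_shaker 0.7 [0.346  0.1497 0.0807] [299. 295.]
teaspoon 0.77 [0.621  0.4078 0.0015] [195. 186.]
scene [-0.1662  0.6143  0.5347]
tray 0.64 [ 0.4801 -0.0562  0.0355] [365. 259.]
leg 0.95 [0.511  0.3308 0.0608] [200. 305.]
leg 0.76 [0.4686 0.2829 0.0785] [234. 298.]
leg 0.65 [0.4268 0.2282 0.1071] [272. 283.]
leg 0.44 [ 0.478  -0.0558  0.0355] [365. 259.]
leg_mark 0.94 [0.4236 0.2268 0.107 ] [274. 284.]
leg_mark 0.62 [0.5165 0.3303 0.0584] [199. 305.]
leg_mark 0.6 [0.4626 0.2816 0.0777] [237. 299.]
tube_rim 0.56 [ 0.5888 -0.2133  0.1163] [380. 196.]
cam_lever 0.75 [ 0.5789 -0.2159  0.1221] [384. 195.]
cam_lever 0.39 [0.4698 0.2792 0.0807] [236. 296.]
lever_fin 0.85 [ 0.5821 -0.2155  0.1257] [383. 193.]
mug 0.72 [0.5942 0.2092 0.077 ] [234. 260.]
salt_shaker 0.6 [0.3342 0.1673 0.0479] [333. 322.]
teaspoon 0.56 [0.6242 0.4119 0.003 ] [137. 320.]
{'t': 1.0, 'joint_positions': array([-1.3961,  0.477 ,  0.0224,  1.5554, -0.0115,  1.1093, -0.0831]), 'qvel': array([ 0.0001, -0.0007,  0.0007,  0.0009, -0.0004,  0.0002,  0.0008]), 'effort': array([  0.0004, -59.6331,   1.6068, -28.1538,   0.0124,   0.0017,
         0.    ]), 'eef_pos': array([0.1883, 0.6482, 0.2313]), 'tcp_rot': array([0.4427, 3.1102, 0.0001]), 'wrist_force': array([ 0.0777,  0.0438, -0.5784]), 'wrist_torque': array([-0.0262, -0.0233,  0.0041]), 'grip_force': 0.0, 'width': 0.0858883970991844}
```

View pics/top0.png

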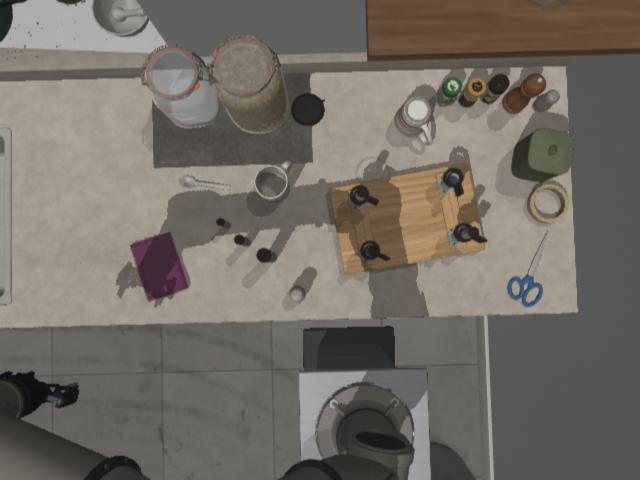

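View pics/scene0.png

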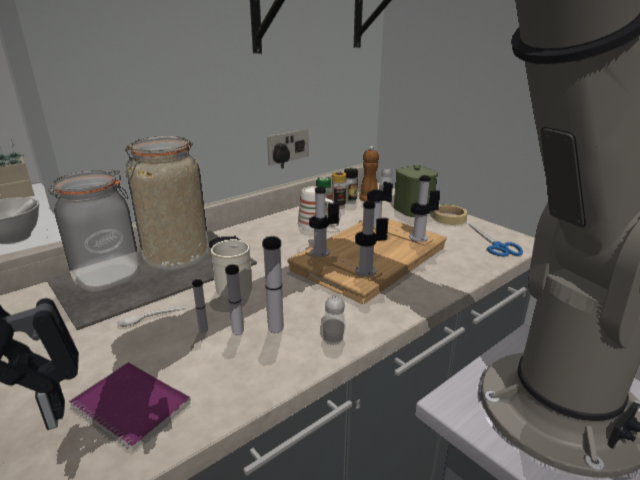

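The top view shows the three loose legs at (221,223), (240,240), (264,255), so the middle one is at (240,240). The tray has its empty tube near (453,180), lever pointing down in the image (world −x). I'll zoom in to measure.

Run:
```python
from h import *
t=cv2.imread('pics/top0.png');s=cv2.imread('pics/scene0.png')
r=lambda i,x,y,w,h,W,H:cv2.resize(i[y:y+h,x:x+w],(W,H),interpolation=cv2.INTER_CUBIC)
a=r(t,325,155,165,120,800,582); 
cv2.imwrite('pics/ca.png',a)
b=np.hstack([r(t,200,205,80,80,400,400),r(s,180,220,110,120,367,400)])
cv2.imwrite('pics/cb.png',b)
```

```text
(no output)
```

View pics/ca.png

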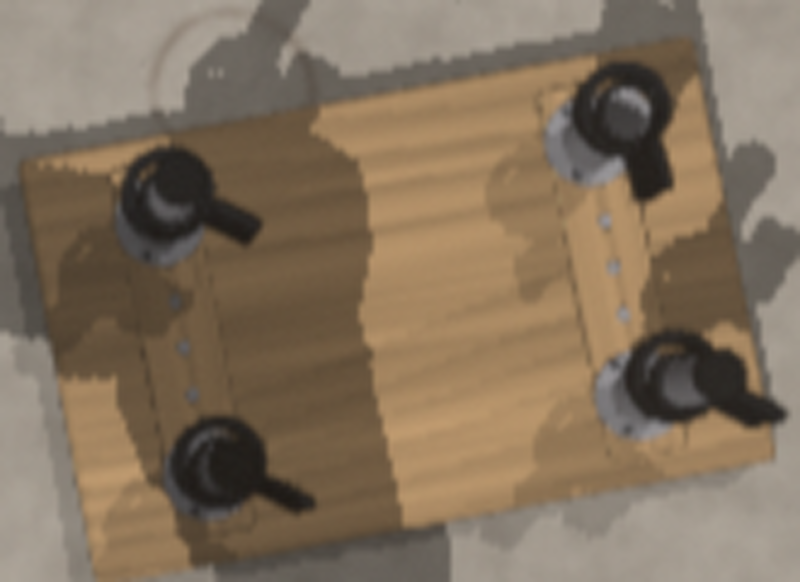

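View pics/cb.png

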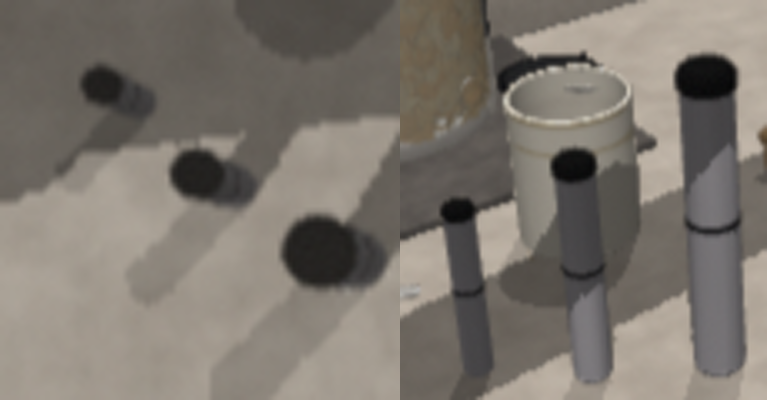

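The tray crop shows the empty tube's mouth at (625,112), and the other tops at (177,180), (222,460) and (720,373). In the leg crop, the middle leg's top is at (197,173) and its mark is in the scene view.

Run:
```python
from h import *
from scipy.optimize import least_squares as ls
np.set_printoptions(precision=4,suppress=True)
c=cam('top');s=cam('scene')
un=lambda x,y,k,u,v:((x+.5)/k-.5+u,(y+.5)/k-.5+v)
A=lambda x,y:un(x,y,800/165,325,155)
pts={'E':(A(625,112),.128),'UL':(A(177,180),.196),'LL':(A(222,460),.196),'LR':(A(720,373),.196)}
# world from px
W={k:ray(c,*v)[:2] for k,v in pts.items()};print(W)
loc={'E':(65,-110),'UL':(65,110),'LL':(-65,110),'LR':(-65,-110)}
def f(p):
    R=np.array([[np.cos(p[2]),-np.sin(p[2])],[np.sin(p[2]),np.cos(p[2])]])
    return np.concatenate([R@np.array(loc[k])/1000+p[:2]-W[k] for k in loc])
r=ls(f,[.5,-.1,.15]);print('tray',r.x,r.fun.reshape(-1,2)*1000)
p=r.x;R=np.array([[np.cos(p[2]),-np.sin(p[2])],[np.sin(p[2]),np.cos(p[2])]])
print('E fit',R@[.065,-.11]+p[:2])
for z in(.128,.134,.158):print('ring',ray(c,A(622,110),z),'fin tip',ray(c,A(656,190),z))
print('corners',[ray(c,A(*q),.035)[:2] for q in((22,160),(97,580),(775,458),(695,40))])
# middle leg
print('leg top',ray(c,un(197,173,5,200,205),.140))
S=lambda x,y:un(x,y,3.333,180,220)
print('scene: top',ray(s,S(174+0,164),.135),'mark',ray(s,S(183,270),.072))
for z in (0,.072,.14):print(proj(s,[.4725,.2775,z]))
for z in(.128,.196):print(proj(s,[*(R@[.065,-.11]+p[:2]),z]))
```

```text
{'E': array([ 0.6042, -0.2124]), 'UL': array([0.5685, 0.0042]), 'LL': array([ 0.4433, -0.0119]), 'LR': array([ 0.4759, -0.2338])}
tray [ 0.523  -0.1135  0.1526] [[-0.2687  0.1031]
 [ 2.0072  0.9002]
 [-1.2928 -2.7173]
 [-0.4457  1.7139]]
E fit [ 0.604  -0.2123]
ring [ 0.6052 -0.2111  0.128 ] fin tip [ 0.567  -0.2256  0.128 ]
ring [ 0.6043 -0.2096  0.134 ] fin tip [ 0.5662 -0.2241  0.134 ]
ring [ 0.6005 -0.2039  0.158 ] fin tip [ 0.5631 -0.2181  0.158 ]
corners [array([0.6029, 0.0705]), array([0.3901, 0.0388]), array([ 0.4421, -0.3033]), array([ 0.6546, -0.2715])]
leg top [0.4763 0.2782 0.14  ]
scene: top [0.4717 0.2808 0.135 ] mark [0.4685 0.2829 0.072 ]
[[239.0189 331.1704]]
[[236.052  298.6423]]
[[233.0353 265.5668]]
[[375.7496 190.4137]]
[[377.2773 164.4543]]
```

>>> play_rows --deltas '[[[0.03,-0.03,0.03,-0.12,100],[0.06,-0.065,0.03,-0.24,100],[0.085,-0.1,0.03,-0.36,100],[0.11,-0.14,0.03,-0.48,100],[0.14,-0.175,0.03,-0.6,100],[0.165,-0.21,0.03,-0.72,100],[0.19,-0.245,0.03,-0.84,100],[0.215,-0.275,0.03,-0.96,100],[0.24,-0.305,0.03,-1.08,100],[0.26,-0.335,0.03,-1.2,100],[0.275,-0.355,0.03,-1.32,100],[0.285,-0.368,0.03,-1.44,100]]]' --squeeze 60

```text
t: 2.1
eef_pos: [0.4768, 0.2741, 0.262]
tcp_rot: [2.396, 2.029, 0.001]
wrist_force: [-0.1, -0.8, 0.2]
width: 0.0859
grip_force: 0.0
```

>>> play_rows --deltas '[[[0,0,0,-0.12,100],[0,0,0,-0.24,100],[0,0,0,-0.36,100],[0,0,0,-0.48,100],[0,0,0,-0.6,100],[0,0,0,-0.6,100],[0,0,0,-0.6,100]]]'

```text
t: 2.68
eef_pos: [0.4733, 0.2804, 0.2614]
tcp_rot: [2.88, 1.256, 0.0]
wrist_force: [0.3, 0.3, -0.4]
width: 0.0853
grip_force: 0.0
```

Run:
```python
from h import *
np.set_printoptions(precision=4,suppress=True)
st=robot.get_state();print(st['eef_pos'],st['tcp_rot'],st['joint_positions'])
for n in ['top','scene']:
    c=cam(n,n+'1.png')
    for q in ['leg','leg_mark']:
        for d in finder.look_for(n,q)[:5]: print(n,q,round(d['p'],2),np.array(d['at']),proj(c,d['at']).round()[0])
    print(proj(c,[st['eef_pos'],[.473,.28,.14],[.473,.28,.072],[.473,.28,0]]))
    u,v=proj(c,[.473,.28,.12])[0].astype(int)
    cv2.imwrite(f'pics/z{n}1.png',cv2.resize(c['pixels'][v-60:v+60,u-75:u+75,::-1],(750,600),interpolation=cv2.INTER_CUBIC));print(u,v)
```

```text
[0.4733 0.2804 0.2614] [2.8795 1.256  0.0001] [-1.108   0.2627  0.5591  1.8512 -0.1575  1.0714 -1.2367]
top leg 0.6 [0.4342 0.2121 0.1897] [267. 257.]
top leg 0.56 [0.4719 0.2725 0.1302] [242. 241.]
top leg_mark 0.68 [0.4768 0.272  0.1353] [242. 239.]
top leg_mark 0.48 [0.4349 0.2125 0.1909] [266. 256.]
[[228.9879 237.5428]
 [238.2318 240.6915]
 [242.5869 242.1449]
 [246.7362 243.5295]]
239 241
scene leg 0.94 [0.5128 0.3299 0.0598] [200. 305.]
scene leg 0.84 [0.4232 0.2255 0.1106] [275. 282.]
scene leg 0.82 [0.4676 0.2774 0.082 ] [237. 295.]
scene leg_mark 0.92 [0.4659 0.2814 0.0799] [236. 297.]
scene leg_mark 0.91 [0.5129 0.3325 0.0588] [198. 306.]
scene leg_mark 0.8 [0.4237 0.2289 0.1103] [273. 282.]
[[225.2577 200.2556]
 [231.6226 265.9061]
 [234.6941 299.0125]
 [237.7144 331.5678]]
232 275
```

View pics/zscene1.png

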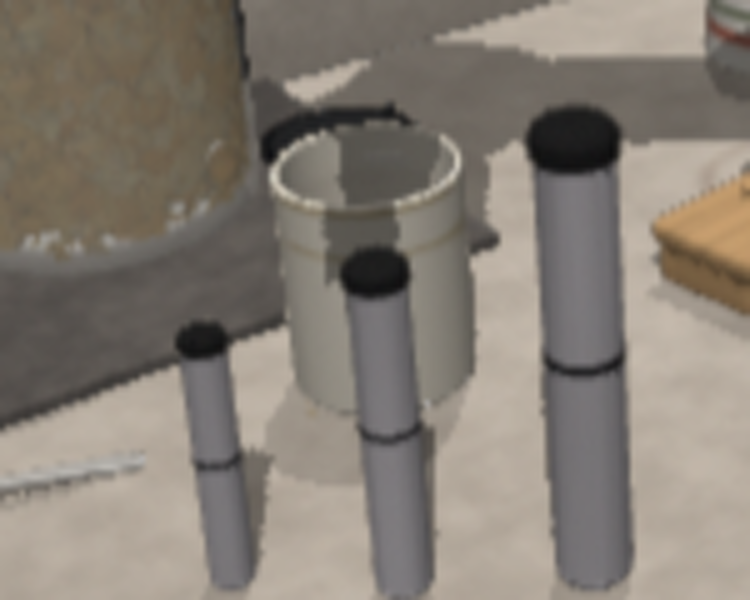

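The middle leg's foot is at (376,262), its ring at (391,434) and its bottom at (405,590) in the crop, which agrees with (0.4745, 0.279) to about a pixel. Next I descend and grip.

>>> play_rows --deltas '[[[0.001,-0.001,-0.03,0,100],[0.001,-0.001,-0.06,0,100],[0.001,-0.001,-0.09,0,100],[0.001,-0.001,-0.12,0,100],[0.001,-0.001,-0.145,0,100],[0.001,-0.001,-0.165,0,100],[0.001,-0.001,-0.1755,0,100],[0.001,-0.001,-0.1755,0,70],[0.001,-0.001,-0.1755,0,55],[0.001,-0.001,-0.1755,0,45],[0.001,-0.001,-0.1755,0,38],[0.001,-0.001,-0.1755,0,32]]]'

```text
t: 3.98
eef_pos: [0.4751, 0.2797, 0.087]
tcp_rot: [-2.881, -1.25, -0.003]
wrist_force: [0.9, -0.6, -0.3]
width: 0.0278
grip_force: 0.0
```

>>> play_rows --deltas '[[[0,0,0,0,26],[0,0,0,0,20],[0,0,0,0,10],[0,0,0,0,10],[0,0,0,0,10],[0,0,0,0,10],[0,0,0,0,10]]]' --squeeze 60

```text
t: 4.57
eef_pos: [0.475, 0.2797, 0.0868]
tcp_rot: [-2.881, -1.25, -0.002]
wrist_force: [-0.3, -0.9, 6.4]
width: 0.0209
grip_force: 58.4
```

>>> play_rows --deltas '[[[0,0,0.01,0,10],[0,0,0.03,0,10],[0,0,0.06,0,10],[0,0,0.095,0,10],[0,0,0.13,0,10],[0,0,0.165,0,10],[0,0,0.195,0,10],[0.005,-0.015,0.215,0,10],[0.012,-0.045,0.22,0,10],[0.02,-0.075,0.22,0,10],[0.028,-0.105,0.22,0,10],[0.036,-0.135,0.22,0,10]]]'

```text
t: 5.57
eef_pos: [0.5101, 0.1426, 0.3064]
tcp_rot: [-2.881, -1.251, -0.001]
wrist_force: [-0.1, -0.2, -1.4]
width: 0.0205
grip_force: 58.7
```

>>> play_rows --deltas '[[[0.008,-0.03,0,0,10],[0.017,-0.065,0,-0.01,10],[0.026,-0.1,0,-0.01,10],[0.036,-0.135,0,-0.02,10],[0.045,-0.17,0,-0.03,10],[0.054,-0.205,0,-0.03,10],[0.063,-0.24,0,-0.04,10],[0.072,-0.275,0,-0.05,10],[0.081,-0.31,0,-0.05,10],[0.088,-0.335,0,-0.05,10],[0.093,-0.356,0,-0.05,10],[0.093,-0.356,0,-0.05,10]]]'

```text
t: 6.57
eef_pos: [0.6021, -0.2177, 0.3063]
tcp_rot: [2.913, 1.167, -0.003]
wrist_force: [0.1, 0.0, -1.4]
width: 0.0205
grip_force: 58.8
```

>>> play_rows --deltas '[[[0,0,0,0,10],[0,0,-0.02,0,10],[0,0,-0.04,0,10],[0,0,-0.05,0,10],[0,0,-0.05,0,10],[0,0,-0.05,0,10]]]'

```text
t: 7.07
eef_pos: [0.6033, -0.2107, 0.2559]
tcp_rot: [-2.911, -1.18, 0.001]
wrist_force: [0.6, 0.0, -1.1]
width: 0.0208
grip_force: 58.9
```

Run:
```python
from h import *
np.set_printoptions(precision=4,suppress=True)
st=robot.get_state();print({k:st[k] for k in('t','eef_pos','tcp_rot','joint_positions','wrist_force','grip_force','width')})
T=[]
for n in ['top','scene']:
    c=cam(n,n+'2.png')
    for q in ['leg','leg_mark','tube_rim','lever_fin']:
        for d in finder.look_for(n,q)[:3]: print(n,q,round(d['p'],2),np.array(d['at']),proj(c,d['at']).round()[0])
    x,y,z=st['eef_pos']
    print(proj(c,[[x,y,z-.014],[x,y,z-.086],[.604,-.212,.128],[.567,-.22,.143]]))
    u,v=proj(c,[x,y,.15])[0].astype(int)
    T.append(cv2.resize(c['pixels'][v-37:v+38,u-25:u+25,::-1],(400,600),interpolation=cv2.INTER_CUBIC));print(u-25,v-37)
cv2.imwrite('pics/d.png',np.hstack(T))
```

```text
{'t': 7.0667, 'eef_pos': array([ 0.6033, -0.2107,  0.2559]), 'tcp_rot': array([-2.9108, -1.1796,  0.0009]), 'joint_positions': array([-0.2897,  0.48  ,  0.7495,  1.6556, -0.3525,  1.1473, -0.25  ]), 'wrist_force': array([ 0.5661,  0.032 , -1.1319]), 'grip_force': 58.87508165091276, 'width': 0.020786631095286272}
top leg 0.49 [0.4343 0.2132 0.1889] [266. 257.]
top leg 0.47 [0.5171 0.3255 0.1021] [221. 223.]
top leg_mark 0.48 [0.4322 0.2133 0.187 ] [266. 258.]
top tube_rim 0.88 [ 0.5957 -0.2101  0.1118] [451. 183.]
top tube_rim 0.73 [ 0.591  -0.2089  0.1191] [451. 184.]
top lever_fin 0.63 [ 0.5879 -0.2116  0.1207] [453. 185.]
[[465.4692 169.2325]
 [457.1565 175.06  ]
 [453.3221 177.8141]
 [459.0502 192.9441]]
430 139
scene leg 0.94 [0.4243 0.2255 0.1064] [274. 283.]
scene leg 0.82 [ 0.5983 -0.2062  0.2148] [378. 158.]
scene leg 0.55 [0.5122 0.3293 0.0612] [200. 304.]
scene leg_mark 0.87 [0.4271 0.2257 0.1077] [273. 282.]
scene leg_mark 0.81 [ 0.5934 -0.2028  0.2151] [378. 159.]
scene tube_rim 0.98 [ 0.5888 -0.2144  0.1157] [380. 196.]
scene lever_fin 0.57 [ 0.5776 -0.2158  0.125 ] [384. 194.]
[[378.0879 146.331 ]
 [376.4204 174.7838]
 [375.6504 190.4396]
 [389.0041 187.983 ]]
350 145
```

View pics/d.png

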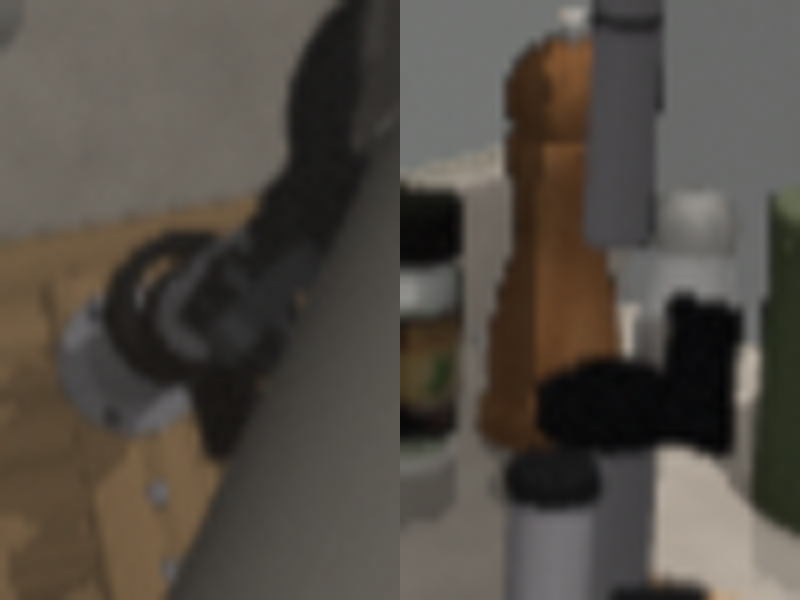

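The scene half shows the held leg vertical with its bottom at (617,248). The tube and collar below it are centred near x≈611, which lines up within about 1 mm in that direction. I'll do one check of the tube position from the four collar rings.

Run:
```python
from h import *
from scipy.optimize import least_squares as ls
np.set_printoptions(precision=4,suppress=True)
c=cam('top')
un=lambda x,y:((x+.5)/4.848-.5+325,(y+.5)/4.848-.5+155)
px=np.array([un(*q) for q in((622,109),(167,192),(218,463),(672,375))])
loc=np.array([(65,-110),(65,110),(-65,110),(-65,-110)])/1000
def f(p,zfix=None):
    C,S=np.cos(p[2]),np.sin(p[2]);z=p[3] if zfix is None else zfix
    P=np.c_[p[0]+C*loc[:,0]-S*loc[:,1],p[1]+S*loc[:,0]+C*loc[:,1],np.full(4,z)]
    return (proj(c,P)-px).ravel()
for zf in (None,.128,.12):
    r=ls(f,[.523,-.113,.15,.12],args=(zf,));p=r.x;C,S=np.cos(p[2]),np.sin(p[2])
    print(p,r.fun.round(2),'E',p[0]+C*.065+S*.11,p[1]+S*.065-C*.11)
```

```text
[ 0.5269 -0.1156  0.1571  0.1127] [-0.3  -0.08 -0.04  0.18 -0.02 -0.37  0.35  0.27] E 0.6083265701869964 -0.21407716283746014
[ 0.5255 -0.1131  0.1571  0.12  ] [ 0.2  -0.52 -0.66 -0.05 -0.52  0.07  0.99  0.49] E 0.606879695289781 -0.21161335891946775
[ 0.5262 -0.1144  0.1571  0.12  ] [-0.06 -0.29 -0.33  0.07 -0.26 -0.16  0.65  0.37] E 0.6076368687360979 -0.2129029400528486
```

>>> play_rows --deltas '[[[0.0007,-0.002,-0.01,-0.04,10],[0.0007,-0.002,-0.02,-0.04,10],[0.0007,-0.002,-0.03,-0.04,10],[0.0007,-0.002,-0.036,-0.04,10],[0.0007,-0.002,-0.039,-0.04,10],[0.0007,-0.002,-0.041,-0.04,10],[0.0007,-0.002,-0.043,-0.04,10],[0.0007,-0.002,-0.045,-0.04,10],[0.0007,-0.002,-0.047,-0.04,10],[0.0007,-0.002,-0.049,-0.04,10]]]'

```text
t: 8.45
eef_pos: [0.604, -0.2141, 0.2071]
tcp_rot: [2.935, 1.119, 0.0]
wrist_force: [-1.6, -0.3, 0.5]
width: 0.0207
grip_force: 58.9
```

>>> play_rows --deltas '[[[0,0,-0.002,0,10],[0,0,-0.004,0,10],[0,0,-0.006,0,10],[0,0,-0.008,0,10],[0,0,-0.01,0,10],[0,0,-0.01,0,10]]]'

```text
t: 8.95
eef_pos: [0.6037, -0.214, 0.1963]
tcp_rot: [-2.935, -1.119, 0.001]
wrist_force: [-0.8, -0.1, -2.3]
width: 0.0206
grip_force: 58.9
```

>>> play_rows --deltas '[[[0,0,-0.003,0,10],[0,0,-0.006,0,10],[0,0,-0.01,0,10],[0,0,-0.014,0,10],[0,0,-0.018,0,10],[0,0,-0.022,0,10],[0,0,-0.026,0,10],[0,0,-0.029,0,10],[0,0,-0.03,0,10],[0,0,-0.03,0,10]]]'

```text
t: 9.78
eef_pos: [0.6037, -0.214, 0.1662]
tcp_rot: [-2.935, -1.119, 0.001]
wrist_force: [-2.7, -2.2, -3.4]
width: 0.0207
grip_force: 58.9
```

Run:
```python
from h import *
np.set_printoptions(precision=4,suppress=True)
T=[]
for n in ['top','scene']:
    c=cam(n)
    u,v=proj(c,[.6,-.21,.15])[0].astype(int)
    T.append(cv2.resize(c['pixels'][v-37:v+38,u-25:u+25,::-1],(400,600),interpolation=cv2.INTER_CUBIC));print(u-25,v-37)
cv2.imwrite('pics/e.png',np.hstack(T))
```

```text
429 141
351 145
```

View pics/e.png

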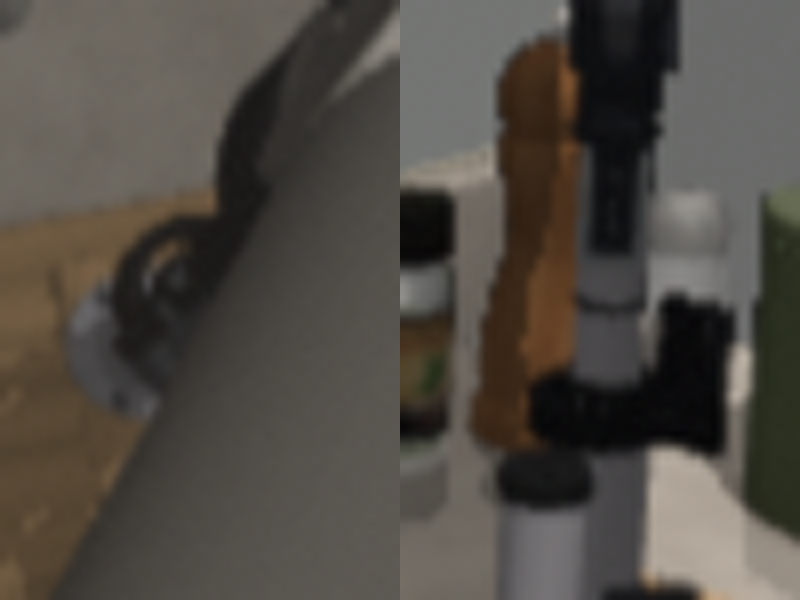

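The leg is in the tube with its ring at (610,303) and the rim at (607,385), i.e. about 24 mm to go. The near finger is clear of the fin at (695,370). I'll lower to the mark.

>>> play_rows --deltas '[[[0,0,-0.003,0,10],[0,0,-0.006,0,10],[0,0,-0.01,0,10],[0,0,-0.014,0,10],[0,0,-0.018,0,10],[0,0,-0.021,0,10],[0,0,-0.0232,0,10],[0,0,-0.0232,0,10],[0,0,-0.0232,0,10]]]'

```text
t: 10.63
eef_pos: [0.6036, -0.214, 0.1433]
tcp_rot: [-2.936, -1.119, 0.001]
wrist_force: [-4.7, -2.8, -3.8]
width: 0.0203
grip_force: 59.0
```

Run:
```python
from h import *
np.set_printoptions(precision=4,suppress=True)
st=robot.get_state();print(st['wrist_torque'],st['joint_positions'])
c=cam('scene')
for q in ('leg_mark','tube_rim','lever_fin'):
    for d in finder.look_for('scene',q)[:3]:print(q,d['p'],np.array(d['at']),proj(c,d['at'])[0])
cv2.imwrite('pics/f.png',cv2.resize(c['pixels'][165:210,350:410,::-1],(800,600),interpolation=cv2.INTER_CUBIC))
```

```text
[-0.8231  0.933  -0.0265] [-0.2346  0.6004  0.6837  1.7554 -0.4536  0.95   -0.2086]
leg_mark 0.74 [0.4261 0.2266 0.1096] [273.306 281.665]
leg_mark 0.68 [0.5146 0.3284 0.0573] [200.1848 305.4543]
leg_mark 0.61 [ 0.5866 -0.2153  0.1122] [381.1717 197.8746]
tube_rim 0.91 [ 0.5926 -0.2125  0.1136] [378.715  196.9534]
lever_fin 0.64 [ 0.5796 -0.2159  0.1229] [383.628 194.597]
```

View pics/f.png

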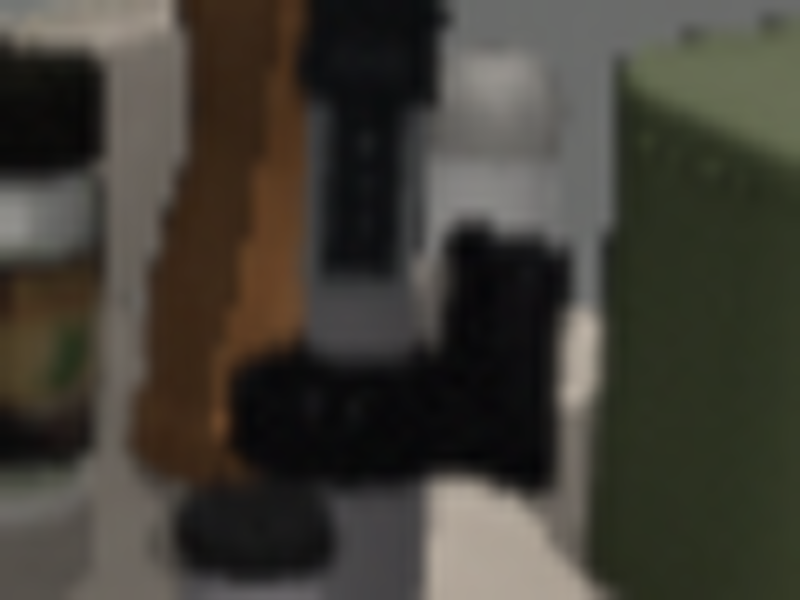

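The ring has disappeared at the rim (about (365,360) in the crop), so the leg is at its mark. The fin is at (505,350) and clear of the finger. Next I turn counter-clockwise.

>>> play_rows --deltas '[[[-0.0004,-0.0003,-0.0003,0.06,10],[-0.0004,-0.0003,-0.0003,0.14,10],[-0.0004,-0.0003,-0.0003,0.22,10],[-0.0004,-0.0003,-0.0003,0.3,10],[-0.0004,-0.0003,-0.0003,0.38,10],[-0.0004,-0.0003,-0.0003,0.46,10],[-0.0004,-0.0003,-0.0003,0.54,10],[-0.0004,-0.0003,-0.0003,0.62,10],[-0.0004,-0.0003,-0.0003,0.7,10],[-0.0004,-0.0003,-0.0003,0.78,10],[-0.0004,-0.0003,-0.0003,0.84,10],[-0.0004,-0.0003,-0.0003,0.84,10]]]' --squeeze 80

```text
t: 11.83
eef_pos: [0.6033, -0.214, 0.1434]
tcp_rot: [-2.221, -2.22, -0.0]
wrist_force: [-4.5, -2.1, -1.3]
width: 0.0207
grip_force: 78.6
```

>>> play_rows --deltas '[[[0,0,0,0.05,10],[0,0,0,0.1,10],[0,0,0,0.15,10],[0,0,0,0.2,10],[0,0,0,0.25,10],[0,0,0,0.3,10],[0,0,0,0.3,10]]]'

```text
t: 12.42
eef_pos: [0.6034, -0.2144, 0.1434]
tcp_rot: [-1.868, -2.526, 0.0]
wrist_force: [-4.4, -3.0, -2.1]
width: 0.0204
grip_force: 78.6
```

Run:
```python
from h import *
np.set_printoptions(precision=4,suppress=True)
st=robot.get_state();r=st['tcp_rot'];print(st['wrist_torque'],st['joint_positions'],'yline',2*np.arctan2(r[1],r[0])-np.pi/2)
T=[]
for n in ['top','scene']:
    c=cam(n)
    for d in finder.look_for(n,'lever_fin')[:3]:print(n,d['p'],np.array(d['at']),proj(c,d['at'])[0])
    u,v=proj(c,[.6,-.21,.15])[0].astype(int)
    T.append(cv2.resize(c['pixels'][v-37:v+38,u-25:u+25,::-1],(400,600),interpolation=cv2.INTER_CUBIC))
cv2.imwrite('pics/g.png',np.hstack(T))
```

```text
[-0.6939  1.1414 -0.0269] [-0.0387  0.535   0.3917  1.7425 -0.2483  0.9133  0.7539] yline -5.985822397589618
top 0.57 [ 0.5995 -0.1984  0.123 ] [446.9513 180.2832]
scene 0.63 [ 0.5856 -0.2341  0.1232] [386.842  192.2518]
```

View pics/g.png

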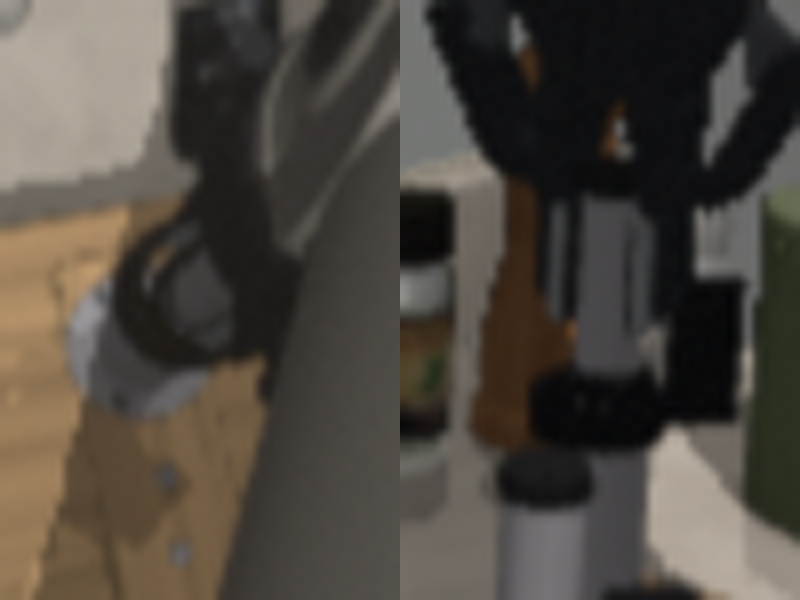

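The finger has reached the fin and is pushing it: it has moved back to (705,350) in the scene half, and the leg still stands at the rim. I'll keep turning to the stop.

>>> play_rows --deltas '[[[0,0,0,0.03,10],[0,0,0,0.06,10],[0,0,0,0.09,10],[0,0,0,0.12,10],[0,0,0,0.12,10]]]'

```text
t: 13.03
eef_pos: [0.6034, -0.2144, 0.1434]
tcp_rot: [-1.715, -2.632, 0.0]
wrist_force: [-4.5, -3.3, -1.1]
width: 0.0202
grip_force: 79.3
```

Run:
```python
from h import *
st=robot.get_state();r=st['tcp_rot'];print(st['wrist_force'],st['wrist_torque'],st['effort'],'yline',2*np.arctan2(r[1],r[0])-np.pi/2)
```

```text
[-4.47404526 -3.25126881 -1.08813744] [-0.71120404  1.20383582 -0.08282864] [ -2.53238283 -57.49525666   4.45773304 -27.09828973  -1.15388677
  -1.06327828   0.44784148] yline -5.867531988943848
```

>>> play_rows --deltas '[[[0,0,0,0.03,10],[0,0,0,0.06,10],[0,0,0,0.06,10],[0,0,0,0.06,10]]]'

```text
t: 13.37
eef_pos: [0.6032, -0.2138, 0.1434]
tcp_rot: [-1.637, -2.68, -0.0]
wrist_force: [-5.7, -0.5, 1.5]
width: 0.0201
grip_force: 80.7
```

Run:
```python
from h import *
st=robot.get_state();r=st['tcp_rot'];print(st['wrist_force'],st['wrist_torque'],st['effort'],'yline',2*np.arctan2(r[1],r[0])-np.pi/2)
T=[]
for n in ['top','scene']:
    c=cam(n)
    u,v=proj(c,[.6,-.21,.15])[0].astype(int)
    T.append(cv2.resize(c['pixels'][v-37:v+38,u-25:u+25,::-1],(400,600),interpolation=cv2.INTER_CUBIC))
    a=np.pi+.153+.9; L=np.array([.6075,-.2134])
    for lev in (.7,.8,.9):
        a=np.pi+.153+lev;P=[[*(L+rr*np.array([np.cos(a),np.sin(a)])),z] for rr,z in((.046,.158),(.0205,.158),(.046,.128))];print(n,lev,(8*(proj(c,P)-[u-25,v-37])).round().tolist())
cv2.imwrite('pics/k.png',np.hstack(T))
```

```text
[-5.72148767 -0.53221097  1.49473299] [-0.48857913  1.28806875 -0.26775769] [ -1.97837211 -56.79575443   4.73008633 -27.41390705  -0.88479845
  -1.49578772   0.32707541] yline -5.809073728447937
top 0.7 [[353.0, 369.0], [282.0, 311.0], [325.0, 384.0]]
top 0.8 [[363.0, 356.0], [286.0, 305.0], [334.0, 371.0]]
top 0.9 [[371.0, 342.0], [290.0, 299.0], [342.0, 358.0]]
scene 0.7 [[344.0, 271.0], [263.0, 270.0], [337.0, 361.0]]
scene 0.8 [[342.0, 266.0], [262.0, 268.0], [335.0, 356.0]]
scene 0.9 [[338.0, 262.0], [260.0, 266.0], [331.0, 351.0]]
```

View pics/k.png

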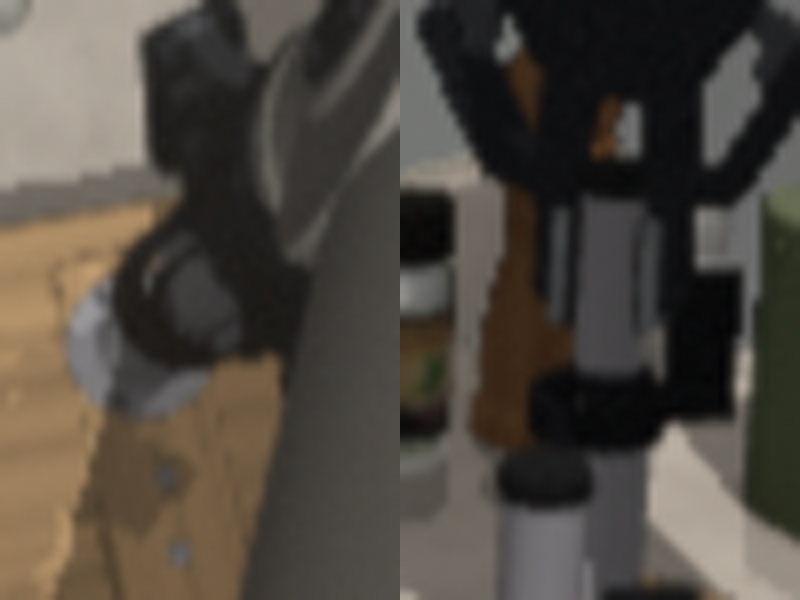

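The fin is now at (705,340), consistent with a lever angle of about 0.8, and the torque is rising. I'll press on in small steps.

>>> play_rows --deltas '[[[0,0,0,0.02,10],[0,0,0,0.04,10],[0,0,0,0.04,10],[0,0,0,0.04,10]]]'

```text
t: 13.8
eef_pos: [0.603, -0.2136, 0.1434]
tcp_rot: [-1.583, -2.711, -0.001]
wrist_force: [-7.1, 0.0, 0.1]
width: 0.0202
grip_force: 82.4
```

```bash
cat > s.py <<'E'
from h import *
st=robot.get_state();r=st['tcp_rot'];print(st['wrist_force'],st['wrist_torque'],st['effort'][-1],'yline',2*np.arctan2(r[1],r[0])-np.pi/2+2*np.pi,st['eef_pos'])
E
python3 s.py
```

```text
[-7.13457276  0.03975194  0.10434662] [-0.50219181  1.3981847  -0.36018118] 0.4363280162215233 yline 0.513800343830578 [ 0.60298395 -0.21360883  0.14336799]
```

>>> play_rows --deltas '[[[0,0,0,0.02,10],[0,0,0,0.04,10],[0,0,0,0.04,10],[0,0,0,0.04,10]]]'

```text
t: 14.13
eef_pos: [0.6026, -0.2134, 0.1432]
tcp_rot: [-1.529, -2.742, -0.001]
wrist_force: [-8.3, -0.2, 1.3]
width: 0.0203
grip_force: 84.2
```

```bash
python3 s.py
```

```text
[-8.29520126 -0.16331222  1.26671713] [-0.41404367  1.47556701 -0.44577395] 0.49555325880646706 yline 0.5536145004226887 [ 0.60263957 -0.21340834  0.14323857]
```

Run:
```python
from h import *
c=cam('scene')
u,v=proj(c,[.6,-.21,.15])[0].astype(int)
a=cv2.imread('pics/k.png')[:,400:]
b=cv2.resize(c['pixels'][v-37:v+38,u-25:u+25,::-1],(400,600),interpolation=cv2.INTER_CUBIC)
for y in (280,290,300,310,400,405): # fin right edge (dark->light), subpixel in crop
    for n,i in(('k',a),('now',b)): print(y,n,i[y,325:365:4].mean(1).round().astype(int))
for x in (290,305,320,330):
    for n,i in(('k',a),('now',b)): print('col',x,n,i[395:440:4,x].mean(1).round().astype(int))
t=cv2.imread('pics/scene0.png')
cv2.imwrite('pics/l.png',np.hstack([a,b]))
```

```text
280 k [ 12   9  14  21  48  82 108 110  94  67]
280 now [ 12  10  14  21  48  82 107 110  93  66]
290 k [  9   7  13  22  50  83 108 110  94  67]
290 now [  8   7  13  21  48  83 108 110  93  67]
300 k [ 7  4 10 21 49 84 98 83 61 47]
300 now [ 9  6 12 20 48 83 98 83 62 47]
310 k [ 8  6 13 22 49 85 92 62 36 34]
310 now [ 8  5 12 21 49 85 92 62 37 34]
400 k [ 13  25  60 102 120 103  76  56  40  39]
400 now [ 12  25  60 101 119 103  76  56  41  39]
405 k [ 14  23  52  88 104  88  65  50  39  38]
405 now [ 12  22  52  88 103  88  65  50  38  38]
col 290 k [  8   8   8   8  11  20  36  62  87 106 116 123]
col 290 now [ 12  11   9   8  10  19  35  61  86 106 115 122]
col 305 k [ 10   9   9  10  14  27  45  68  87 101 104 106]
col 305 now [  9   8   8  10  15  30  49  72  90 102 104 106]
col 320 k [  6   6   7   8  14  29  49  72  89 102 105 106]
col 320 now [  6   5   5   6  13  29  48  71  89 101 103 106]
col 330 k [ 37  32  29  27  29  38  53  73  90 100 103 105]
col 330 now [ 37  32  29  26  30  45  64  82  94 102 104 105]
```

View pics/l.png

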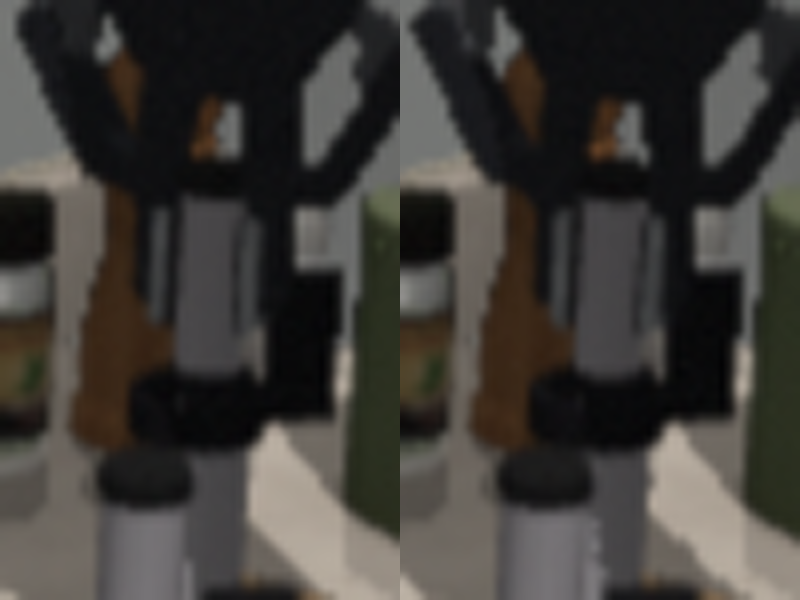

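Both crops show the fin in the same place (right edge about x=342) although the hand turned 0.08 rad further. The lever is therefore at its stop, and the leg is still gripped at its mark. I'll let it settle, then hand in.

>>> play_rows --deltas '[[[0,0,0,0,10],[0,0,0,0,10],[0,0,0,0,10]]]'

```text
t: 14.43
eef_pos: [0.6026, -0.2135, 0.1433]
tcp_rot: [-1.529, -2.742, -0.001]
wrist_force: [-7.5, 1.0, 1.1]
width: 0.0203
grip_force: 84.1
```

```bash
python3 s.py; python3 -c "
from plant import robot
print(robot.job_done())"
```

```text
[-7.5130041   0.97209135  1.13411919] [-0.36068118  1.46437926 -0.44454543] 0.46707448549568653 yline 0.5535450385748533 [ 0.60263673 -0.21345622  0.14328   ]
the job is handed in; nothing more can be done
None
```

The middle-sized leg is in the empty tube with its mark level with the rim (to within about 1 mm), still gripped, and the cam lever is against its closed stop; I handed the job in at about 14.5 s, and never touched the mug, salt shaker or teaspoon.

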